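Select and load the next kit on the drum module

ROBOT

A 7-joint arm with a two-finger parallel gripper is mounted at the origin on the work surface. World frame = base frame: x ahead of the robot, y to its left, z up, the work surface at z = 0. Lengths are in m, angles in rad, forces in N, time in s.
With the tool pointing down it reaches from about 0.4 to 0.85 m from the base axis. Payload 10.4 kg.
Tool frame: the origin (TCP) lies at the very end of the fingers, on their centre line; the grasp point (between the pads) lies 19 mm behind it; y points along the fingers, z is the direction in which the jaws open and shut, and the axes are right-handed (so a half turn about y gives the same grasp; the last joint's range is limited). The gripper opens to 85 mm and grips with 20 to 120 N. Pads are 22 mm wide; open, the fingers measure 114 mm over their backs; the gripper's body (76 mm by 85 mm) begins 54 mm behind the grasp point. The pads swing forward as they close: fully open they stand 13 mm farther back than shut.
Start: joints at [-1.257, 0.332, -0.065, 1.46, 0.022, 1.35, -0.088], TCP at [0.207, 0.59, 0.231] pointing down, gripper open.
Joint ranges: [-2.6, 2.6], [-0.5, 2.12], [-1.47, 1.34], [0.16, 2.42], [-1.27, 4.41], [0.06, 2.06], [-2.6, 2.6]. Speed limits (rad/s): [2.22, 2.22, 2.79, 2.79, 3.14, 3.14, 3.14].

INTERFACE

Orientations are given as a unit quaternion [x, y, z, w].
In Python, from workcell import manip gives the robot as it stands.
- The arm moves only by the tool arm_command, never from a script. Its argument "commands" is a list that holds one entry, the list of rows, each a list of 6 numbers: the shift along the world's x, y, z in cm, then the turn, a rotation vector about the world's x, y, z in degrees. A call has 1 to 20 rows; each row is the pose to reach, as a shift and turn from the pose commanded when the call began; what a row does not reach only later rows make up. A row lasts 1/10 s, in which the tool goes at most 50 mm and 8.59 degrees, less where a joint would pass 70% of its speed; a pose out of reach is approached as far as the arm can. A call with a gripper value outside its range is refused whole. "claw" is the finger opening in cm, from 0 to 8.54, set as the call begins (left out, the last holds). The fingers move at their own pace and stop on an object; "newtons" is the grip in N (left out, the last holds). Time passes only in rows, so rows that repeat a pose let the fingers close. It gives the time, the measured TCP pose, the force and the opening at its end, in the units of the state.
- manip.get_obs(): the state, without advancing time (a new reading comes with each control period).
- manip.camera(name): name is "side" or "top"; returns a dict with "pixels" (384x512x3 uint8, blue, green, red), "depth" (384x512 float32, m along the optical axis (not along the pixel's ray), 0 where there is no reading), "K" (3x3 intrinsics, pixels), "rvec" (rotation vector, rad) and "tvec" (3), from world to camera coordinates, as OpenCV has them. Camera axes: x right, y down, z forward; pixel columns grow to the right and rows downward; lengths in m; the calibration is good to about 2 mm. A picture is of the moment at which its call begins.
- manip.hand_in(): hands the job in, once; it reports no verdict.
Trained networks look in the newest picture that a camera, given by its name, has taken for a name from the list of things; names that differ only in an ending like _2 or _b are one class to them, and where a whole thing is asked for, a point or a joint stands for the part that bears it (a point fixed in the world has none). Each returns a list of dicts, best first, with "p" (0 to 1); they miss things now and then, are a little off and sometimes report something else, mostly with a low value. They report only what shows in the picture. A call takes as long as a camera call.
- manip.masks_of(camera, thing): "mask" (384x512 bool, what is visible of it) and "bbox" ([left, top, right, bottom] in pixels, round what is visible of it).
The state is a dict: "clock": time; "joint_pos": joint angles; "joint_velocities": joint speeds; "tau": joint torques, N m; "position": TCP position; "ee_rot": TCP orientation; "ft_force": force on the tool from outside, world axes, zero at the start; "torque": the same for the moment, N m; "grip_width": opening from 0.0 (shut) to 1.0 (fully open).
Only numpy, scipy, OpenCV 4.12 (cv2) and the standard library are available. Lean on these libraries where they do the work, as an engineer would, in place of code of your own. Each camera call takes 0.05 s, during which the arm holds its last target.

TASK

Step the drum module on to its next kit: with a fingertip on the big knurled dial, turn it clockwise (seen from above) by exactly one click and no further, then press the round button on the same panel all the way down and let it come back up. Nothing is to be picked up: leave the mug, the tin and the drum key where they are.

Things in the scene. Friction and masses are not known exactly. Their poses are not given: they have to be found in the camera images.
- module: Black drum module, a flat box 190 mm (its x) by 310 mm (its y) and 55 mm high, standing firm on the table (it cannot be moved). Origin: centre of its underside; z up; its -x side faces the player. Its level top panel is 55 mm above the table. On it: the big dial (on the axis x = 0, y = +70 mm of the module), a flat screen, a round button (x = -50, y = -75 mm) and two tiny fixed trim knobs 14 mm across and 10 mm high (x = -55, y = -15 and -135 mm).
- dial_top (a point): Centre of the dial's flat top face, on its upright axis. The dial is a plain aluminium disc with a finely knurled rim, 92 mm across, rim 22 mm high, top face 79 mm above the table; it turns about the vertical and is too wide for most grippers to span. Press on its top face or its rim with a fingertip and drag it round.
- dial_mark (a point): Point on the dial's top face 36 mm from its axis, on the black pointer line (24 mm long, 5 mm wide) that runs to the rim. Three white ticks on the panel, 0.7 rad apart, mark the three click positions: the pointer points along the module's +x at the middle one, 0.7 rad towards the module's +y at the first, 0.7 rad towards its -y at the last.
- dial (a joint): Dial angle in rad, growing clockwise seen from above. Spring detents at 0, 0.7 and 1.4; the dial starts at rest at 0 or at 0.7, and the next click is 0.7 more. Stops at -0.12 and 1.52. The detent resists with up to about 0.06 N m (a 2 N drag at 30 mm from the axis; fingertip friction is about 0.5 to 0.7, so press with 5 to 15 N) as far as half-way to the next click, then pulls the dial into it; let go anywhere past half-way and it settles there by itself.
- load_top (a point): Centre of the top of the round load button: a grey push button 28 mm across in a dark round housing on the module's panel, its top 22 mm above the panel (77 mm above the table). It moves straight down.
- load (a joint): How far the load button is pressed, in m: 0 up, 0.006 fully down. It springs back; fully down takes about 5 N.
- mug: White mug, 80 mm across, 92 mm high, with a handle towards its own +y. Origin: centre of its underside. Stands loose beside the module's +y end; to be left alone.
- tin: Flat round steel earplug tin, 66 mm across, 26 mm high. Origin: centre of its underside. Lies loose beside the module's -y end; to be left alone.
- key: Steel drum key, T-shaped: 76 mm long with a 46 mm cross bar, 12 mm thick. Origin: on its underside, near the middle. Lies loose in front of the module (its -x side); to be left alone.

How it is judged:
On the way, in this order (a step that is already met when the one before it is completed fails the run):
1. the dial has clicked into the next position clockwise ((value of joint dial between 0.58 and 0.82 rad or value of joint dial between 1.28 and 1.52 rad) and distance of dial_mark from where it was at the start of the episode between 0.019 and 0.03 m), for 0.2 s.
2. the load button is pressed down (value of joint load above 0.0045 m), for 0.02 s.
At the end, for the whole second after the job is handed in: The dial rests in the detent one click (0.7 rad) clockwise of where it started, within 0.12 rad, the load button has been pressed (4.5 mm or more) after that and is up again, and the mug, tin and key are within 20 mm of where they stood (all of step 1 and velocity of joint dial between -0.05 and 0.05 rad/s and value of joint load below 0.0015 m and distance of each of mug, tin, key from where it was at the start of the episode below 0.02 m); the robot touches nothing.
It fails at once if the dial is turned past the next click (more than about 1.05 rad from its start) (distance of dial_mark from where it was at the start of the episode above 0.037 m).
It fails at once if the load button is pressed before the dial has clicked on (value of joint load above 0.003 m and distance of dial_mark from where it was at the start of the episode below 0.019 m).
It fails at once if the mug is pushed away or lifted (distance of mug from where it was at the start of the episode above 0.02 m).
It fails at once if the tin is pushed away or lifted (distance of tin from where it was at the start of the episode above 0.02 m).
It fails at once if the key is pushed away or lifted (distance of key from where it was at the start of the episode above 0.02 m).
It also fails if it takes over 35 s, if anything falls off the work surface, if the arm or the gripper's body presses on something with over 40 N, if the wrist force passes 120 N, or if a joint passes its speed limit or range.

## Working session

There is one attempt and no reset: what is moved stays moved. The work goes in short steps, Python scripts to look and compute and a tool call to move; the robot and the scene stay as the last step left them, time stands still between calls to the robot, and variables do not carry over. Pictures are saved under pics/ and viewed, and the job is handed in when it is done.

Besides the shell and the picture viewer there is one more tool, called in YAML: its name, and indented under it one key for each argument. arm_command: Moves the arm, as the interface text tells. Its arguments: {"type":"object","properties":{"commands":{"type":"array"},"claw":{"type":"number"},"newtons":{"type":"number"}},"required":["commands"]}

```bash
mkdir -p pics
cat > h.py <<'E'
import numpy as np, cv2
from workcell import manip
def world(c,u,v,d=None,z=None):
    R,_=cv2.Rodrigues(np.array(c['rvec'],float)); t=np.array(c['tvec'],float).ravel()
    r=np.linalg.inv(c['K'])@np.array([u,v,1.0])
    o=-R.T@t; w=R.T@r
    if z is not None: return o+w*(z-o[2])/w[2]
    return o+w*d
def proj(c,p):
    return cv2.projectPoints(np.array(p,float).reshape(-1,3),np.array(c['rvec'],float),np.array(c['tvec'],float),np.array(c['K'],float),None)[0].reshape(-1,2)
E
python3 - <<'E'
from h import *
o=manip.get_obs(); print({k:np.round(v,3) for k,v in o.items()})
for n in('top','side'):
    c=manip.camera(n); cv2.imwrite(f'pics/{n}0.png',c['pixels'])
    for t in('module','dial_top','load_top','mug','tin','key','dial_mark'):
        for m in manip.masks_of(n,t)[:2]:
            ys,xs=np.nonzero(m['mask']); u,v=xs.mean(),ys.mean(); d=np.median(c['depth'][m['mask']])
            z={'dial_top':.079,'load_top':.077,'module':.055,'dial_mark':.079}.get(t,0.02)
            print(n,t,round(m['p'],2),m['bbox'],np.round([u,v,d],1),np.round(world(c,u,v,z=z),4),np.round(world(c,u,v,d=d),4))
E
```

```text
{'clock': np.float64(0.0), 'joint_pos': array([-1.257,  0.333, -0.065,  1.461,  0.022,  1.35 , -0.089]), 'joint_velocities': array([ 0.   ,  0.001,  0.001,  0.   ,  0.   , -0.002, -0.001]), 'tau': array([-1.0000e-03, -6.2545e+01,  4.9000e-02, -3.9163e+01,  1.6000e-02,
        1.0000e-02, -0.0000e+00]), 'position': array([0.206, 0.59 , 0.231]), 'ee_rot': array([ 0.698, -0.119,  0.118, -0.697]), 'ft_force': array([ 0.166, -1.047, -0.403]), 'torque': array([-0.028,  0.021,  0.061]), 'grip_width': np.float64(1.003)}
top module 0.73 [157.3, 143.6, 293.2, 244.9] [226.7 193.3   0.9] [0.5407 0.0821 0.055 ] [0.5402 0.082  0.0581]
top dial_top 0.61 [178.5, 166.1, 217.2, 204.6] [198.9 185.8   0.9] [0.5555 0.1495 0.079 ] [0.5554 0.1495 0.0792]
top load_top 0.58 [247.4, 212.4, 260.8, 225.7] [252.8 217.    0.9] [0.4788 0.0177 0.077 ] [0.4788 0.0177 0.0772]
top mug 0.62 [103.8, 139.7, 152.0, 177.0] [130.  158.7   0.9] [0.638 0.337 0.02 ] [0.6314 0.3293 0.0461]
top tin 0.92 [296.7, 202.4, 323.3, 231.3] [309.2 216.3   1. ] [ 0.4854 -0.1319  0.02  ] [ 0.4848 -0.1308  0.0256]
top key 0.54 [209.1, 240.8
[... 625 characters left out ...]
] [0.5456 0.133  0.077 ]
side load_top 0.45 [229.1, 191.5, 240.3, 199.1] [235.1 197.    0.9] [0.4729 0.0104 0.077 ] [0.473  0.0107 0.0769]
side load_top 0.45 [221.1, 161.9, 251.7, 181.9] [237.6 170.8   1. ] [0.5477 0.1338 0.077 ] [0.5471 0.1327 0.0777]
side mug 0.85 [219.2, 137.2, 242.9, 163.8] [230.4 148.3   1.2] [0.6634 0.4    0.02  ] [0.6146 0.3055 0.0669]
side tin 0.87 [256.7, 234.2, 283.0, 259.8] [268.5 247.1   0.8] [ 0.4786 -0.1401  0.02  ] [ 0.4765 -0.1432  0.023 ]
side key 0.43 [187.5, 204.3, 200.8, 228.5] [192.2 212.1   1. ] [0.3817 0.0806 0.02  ] [0.3904 0.1045 0.0032]
side dial_mark 0.96 [224.4, 162.4, 252.6, 183.3] [237.6 171.1   1. ] [0.5449 0.1286 0.079 ] [0.5469 0.1322 0.0769]
```

Run:
```python
from h import *
a=cv2.imread('pics/top0.png'); cv2.imwrite('pics/t0c.png',cv2.resize(a[130:270,95:335],None,fx=3.3,fy=3.3,interpolation=cv2.INTER_CUBIC))
a=cv2.imread('pics/side0.png'); cv2.imwrite('pics/s0c.png',cv2.resize(a[120:270,170:320],None,fx=4,fy=4,interpolation=cv2.INTER_CUBIC))
```

```text
(no output)
```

View pics/t0c.png

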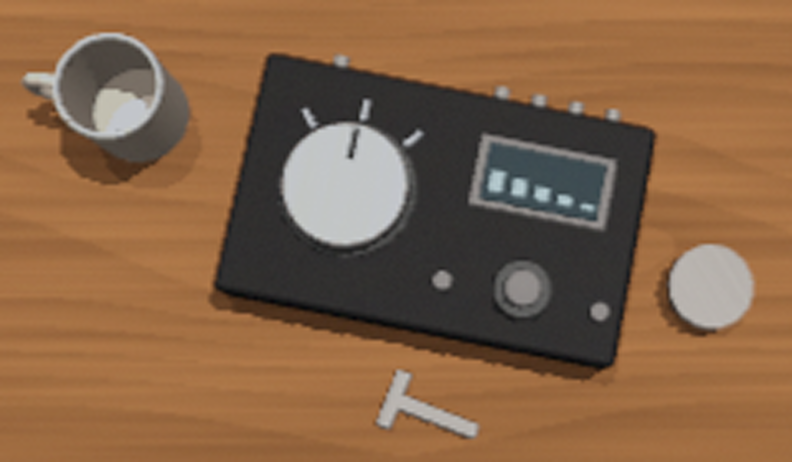

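View pics/s0c.png

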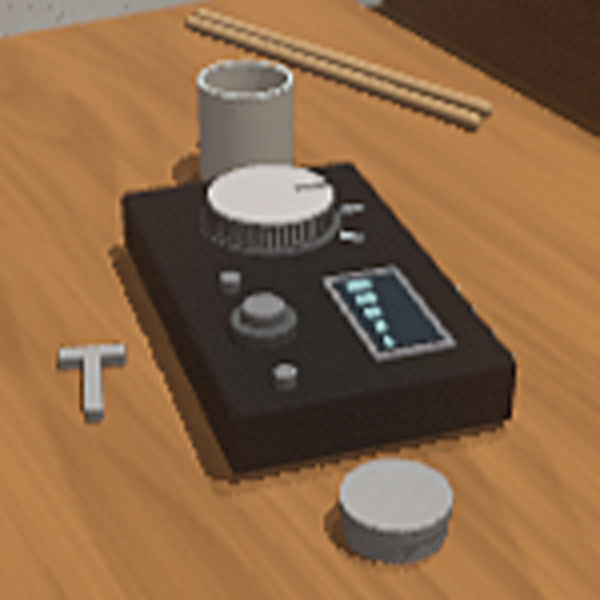

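View pics/side0.png

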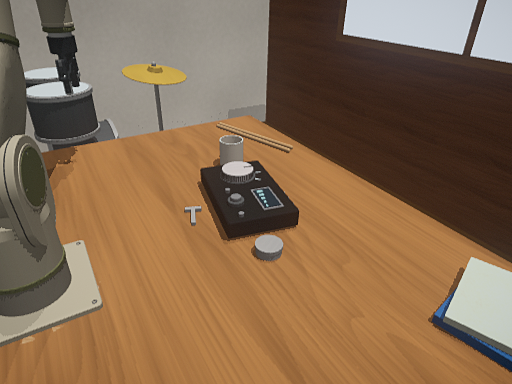

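The pointer is at the middle tick, at about top-crop (353,145), so the dial starts at 0.7. The top and side estimates differ by several mm, so I'll overlay a projected model on both pictures to refine them.

```bash
cat > ov.py <<'E'
from h import *
import sys
def ring(x,y,r,z,n=60):
    a=np.linspace(0,2*np.pi,n); return np.c_[x+r*np.cos(a),y+r*np.sin(a),0*a+z]
def M(ox,oy,yaw,p):
    p=np.array(p,float).reshape(-1,3); c,s=np.cos(yaw),np.sin(yaw)
    return np.c_[ox+c*p[:,0]-s*p[:,1],oy+s*p[:,0]+c*p[:,1],p[:,2]]
def draw(n,pose,out,box,f,c=None):
    c=c or manip.camera(n); u0,v0,u1,v1=box
    im=cv2.resize(c['pixels'][v0:v1,u0:u1],None,fx=f,fy=f,interpolation=cv2.INTER_CUBIC)
    def pl(P,col):
        q=(proj(c,M(*pose,P))+.5-[u0,v0])*f-.5
        cv2.polylines(im,[np.round(q).astype(int)],False,col,1)
    pl(ring(0,.07,.046,.079),(0,0,255)); pl(ring(-.05,-.075,.014,.077),(0,255,0))
    pl([[-.095,-.155,.055],[.095,-.155,.055],[.095,.155,.055],[-.095,.155,.055],[-.095,-.155,.055]],(255,255,0))
    for y in(-.015,-.135): pl(ring(-.055,y,.007,.065),(255,0,255))
    cv2.imwrite(out,im); return c
TB=(150,135,310,255); SB=(190,145,310,245)
E
cat > t.py <<'E'
from ov import *
d=np.array([.5555,.1495]); yaw=np.radians(-11.2)
o=d-[-np.sin(yaw)*.07,np.cos(yaw)*.07]; print(o)
pose=(o[0],o[1],yaw)
draw('top',pose,'pics/ot1.png',TB,5); draw('side',pose,'pics/os1.png',SB,6)
c=manip.camera('side')
for z,uv in((.077,(235.7,195.8)),(.079,(237.5,168.5))): print(world(c,*uv,z=z))
E
python3 t.py
```

```text
[0.5419036  0.08083314]
[0.47700498 0.01464302 0.077     ]
[0.55260238 0.14319069 0.079     ]
```

View pics/ot1.png

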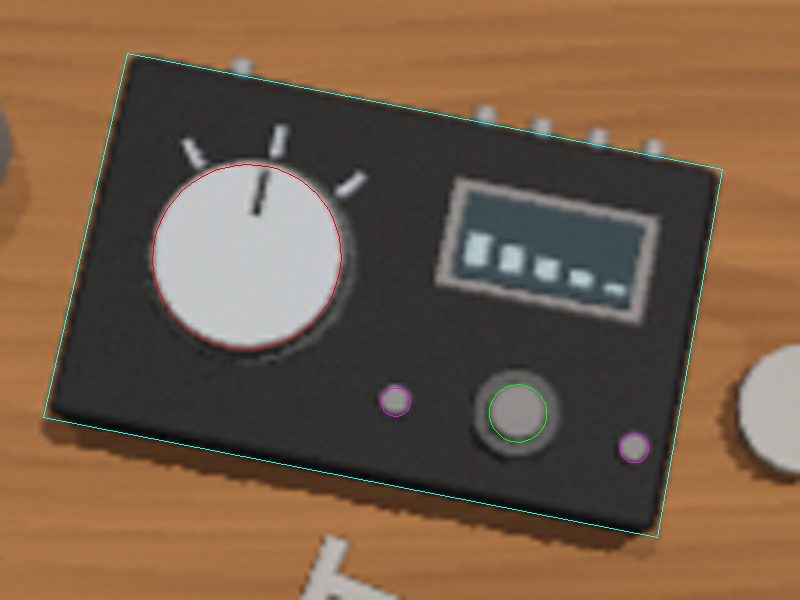

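View pics/os1.png

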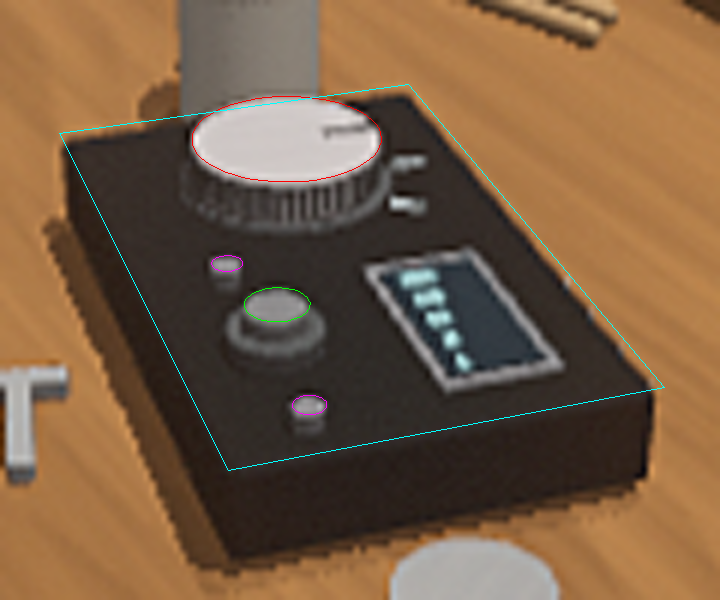

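Both overlays fit. The dial axis is at about (0.5555, 0.1495), the button at about (0.478, 0.017), and the module yaw is about -11°. Next I'll shut the fingers and fly to above the dial's near side.

arm_command:
  commands:
    - [[1,-1.4,0,0,0,0],[3,-4.2,0,0,0,0],[5.5,-7.7,0,0,0,0],[8.3,-11.6,0,0,0,0],[11.1,-15.5,0,0,0,0],[13.9,-19.4,0,0,0,0],[16.7,-23.3,0,0,0,0],[19.5,-27.2,0,0,0,0],[22.3,-31.1,0,0,0,0],[25.1,-35,0,0,0,0],[27.9,-38.9,0,0,0,0],[30.4,-42.3,0,0,0,0],[31.8,-44.3,-1,0,0,0],[32.3,-45,-3,0,0,0],[32.3,-45,-6,0,0,0],[32.3,-45,-9,0,0,0],[32.3,-45,-11,0,0,0],[32.3,-45,-12,0,0,0],[32.3,-45,-12,0,0,0]]
  claw: 0
  newtons: 30

```text
clock: 2.85
position: [0.5288, 0.139, 0.1105]
ee_rot: [0.697, -0.119, 0.118, -0.697]
ft_force: [0.1, 0.6, -0.5]
grip_width: -0.001
```

Run:
```python
from ov import *
from scipy.spatial.transform import Rotation as R
o=manip.get_obs(); print({k:np.round(o[k],4) for k in('clock','joint_pos','position','ft_force','grip_width')})
print(R.from_quat(o['ee_rot']).as_matrix().round(3))
c=manip.camera('side'); cv2.imwrite('pics/s2.png',cv2.resize(c['pixels'][90:245,170:320],None,fx=3.8,fy=3.8,interpolation=2))
print(proj(c,o['position']))
```

```text
{'clock': np.float64(2.85), 'joint_pos': array([-0.6209,  0.2674,  0.3229,  1.8286, -0.096 ,  1.0627,  0.9716]), 'position': array([0.5288, 0.139 , 0.1105]), 'ft_force': array([ 0.0621,  0.5711, -0.5063]), 'grip_width': np.float64(-0.001)}
[[ 0.944 -0.002  0.331]
 [-0.331 -0.001  0.944]
 [-0.001 -1.    -0.001]]
[[230.73640492 160.975672  ]]
```

View pics/s2.png

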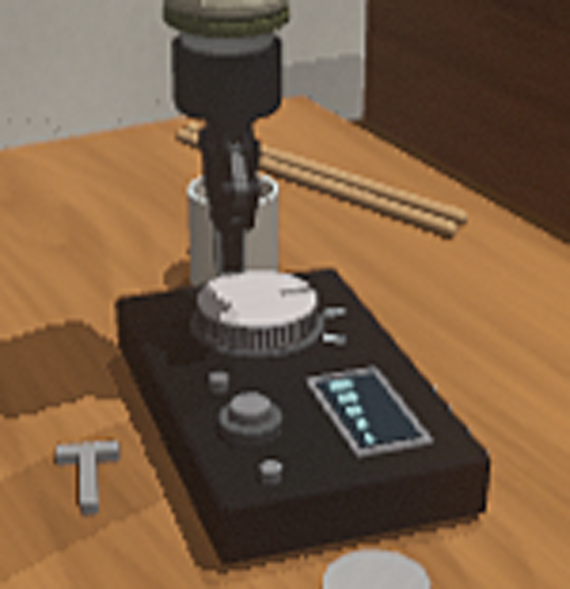

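The shut fingertips hover over the dial's near side, at about (231,161) in the side picture. I'll lower to contact and watch the force.

arm_command:
  commands:
    - [[0.05,0.05,-1,0,0,0],[0.05,0.05,-2,0,0,0],[0.05,0.05,-2.7,0,0,0],[0.05,0.05,-2.9,0,0,0],[0.05,0.05,-2.9,0,0,0]]

```text
clock: 3.4
position: [0.5298, 0.1403, 0.0819]
ee_rot: [0.697, -0.119, 0.118, -0.697]
ft_force: [-0.0, 0.1, 0.6]
grip_width: -0.002
```

arm_command:
  commands:
    - [[0,0,-0.1,0,0,0],[0,0,-0.2,0,0,0],[0,0,-0.25,0,0,0]]

```text
clock: 3.7
position: [0.5301, 0.1405, 0.08]
ee_rot: [-0.697, 0.118, -0.119, 0.697]
ft_force: [-1.4, -0.1, 0.2]
grip_width: 0.001
```

arm_command:
  commands:
    - [[0,0,-0.1,0,0,0],[0,0,-0.15,0,0,0],[0,0,-0.15,0,0,0]]

```text
clock: 4.0
position: [0.5302, 0.1404, 0.0791]
ee_rot: [-0.697, 0.118, -0.119, 0.697]
ft_force: [-3.1, -0.8, 7.6]
grip_width: 0.001
```

arm_command:
  commands:
    - [[0,0,-0.05,0,0,0],[0,0,-0.05,0,0,0]]

```text
clock: 4.2
position: [0.5302, 0.1405, 0.079]
ee_rot: [-0.697, 0.118, -0.119, 0.697]
ft_force: [-5.9, -1.6, 12.9]
grip_width: -0.004
```

arm_command:
  commands:
    - [[-0.05,0,0,0,0,0],[-0.08,0.09,0,0,0,-2],[-0.11,0.18,0,0,0,-4],[-0.15,0.36,0,0,0,-8],[-0.18,0.55,0,0,0,-12]]

```text
clock: 4.7
position: [0.5291, 0.146, 0.079]
ee_rot: [-0.68, 0.191, -0.192, 0.681]
ft_force: [-2.1, -1.1, 9.9]
grip_width: 0.001
```

```bash
cat > look.py <<'E'
from ov import *
import sys
k=sys.argv[1]; yaw=np.radians(-11.2); pose=(.5419,.0808,yaw)
c=manip.camera('top'); d=manip.camera('side')
a=cv2.resize(c['pixels'][155:215,170:230],None,fx=6,fy=6,interpolation=2)
b=cv2.resize(d['pixels'][145:205,205:265],None,fx=6,fy=6,interpolation=2)
cv2.imwrite(f'pics/l{k}.png',np.hstack([a,b]))
E
python3 look.py 1
```

```text
(no output)
```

View pics/l1.png

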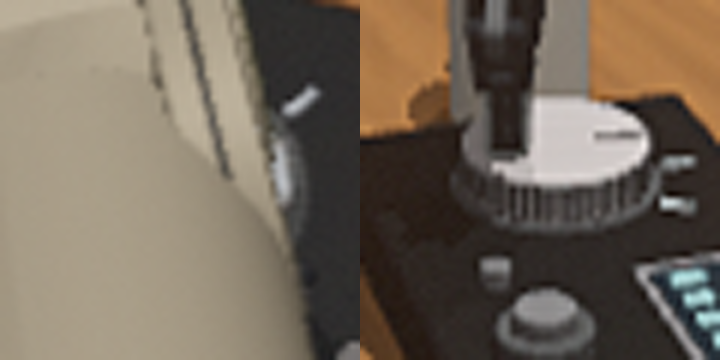

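The pointer in the side view has gone from slanted up to level, so the dial is following. I'll continue to about 36°.

arm_command:
  commands:
    - [[-0.02,0.19,-0.02,0,0,-4],[-0.02,0.37,-0.03,0,0,-8],[-0.02,0.56,-0.03,0,0,-12],[0.01,0.75,-0.03,0,0,-16],[0.04,0.93,-0.03,0,0,-20],[0.09,1.11,-0.03,0,0,-24],[0.09,1.11,-0.03,0,0,-24]]

```text
clock: 5.5
position: [0.5304, 0.158, 0.079]
ee_rot: [-0.625, 0.328, -0.329, 0.627]
ft_force: [-0.1, 0.0, 10.4]
grip_width: 0.001
```

```bash
python3 look.py 2
```

```text
(no output)
```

View pics/l2.png

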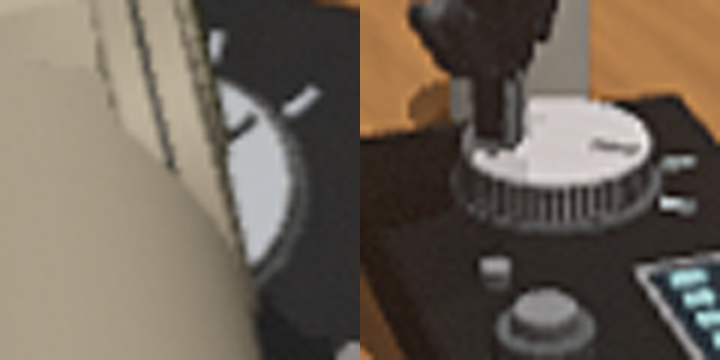

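The pointer is now nearly at the last tick, so I'll lift off and let the detent settle it.

arm_command:
  commands:
    - [[0,0,0.1,0,0,0],[0,0,0.3,0,0,0],[0,0,1,0,0,0],[0,0,2,0,0,0],[0,-1,3,0,0,0],[-1,-5,3,0,0,0],[-2.5,-9.5,3,0,0,0],[-4.2,-12.6,3,0,0,0],[-5.2,-14.1,3,0,0,0],[-5.2,-14.1,3,0,0,0],[-5.2,-14.1,3,0,0,0]]

```text
clock: 6.7
position: [0.4777, 0.0168, 0.1082]
ee_rot: [-0.626, 0.328, -0.328, 0.627]
ft_force: [0.2, 1.5, 1.0]
grip_width: 0.001
```

```bash
python3 look.py 3; python3 -c "
from ov import *
c=draw('side',(.5419,.0808,np.radians(-11.2)),'pics/os3.png',SB,6)"
```

```text
(no output)
```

View pics/l3.png

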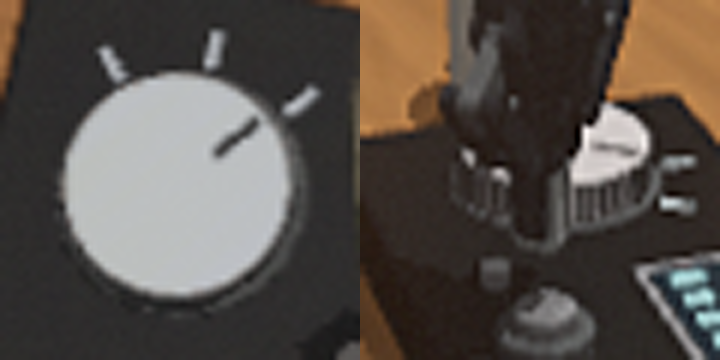

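View pics/os3.png

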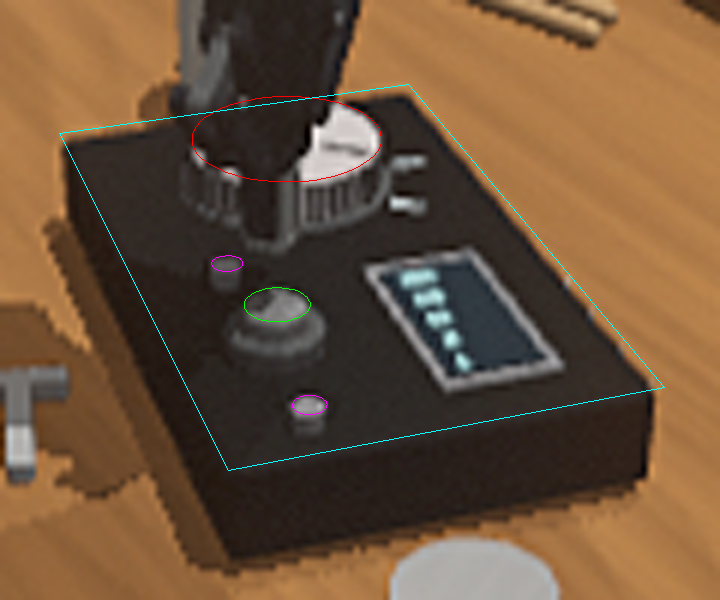

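The pointer rests on the last tick (about 39° above horizontal in the picture, 38.7° expected), so it moved exactly one click. Now the button.

arm_command:
  commands:
    - [[0,0,-1.5,0,0,0],[0,0,-2.7,0,0,0],[0,0,-3.1,0,0,0],[0,0,-3.4,0,0,0],[0,0,-3.6,0,0,0],[0,0,-3.75,0,0,0],[0,0,-3.75,0,0,0],[0,0,-3.75,0,0,0]]

```text
clock: 7.65
position: [0.4771, 0.0164, 0.071]
ee_rot: [-0.626, 0.328, -0.328, 0.627]
ft_force: [-7.0, 1.3, 14.3]
grip_width: -0.003
```

The button is fully down: the TCP is at 71.0 mm with 14 N. I'll retract up and away.

arm_command:
  commands:
    - [[0,0,0.4,0,0,0],[0,0,1.2,0,0,0],[0,0,3,0,0,0],[0,0,6,0,0,0],[0,0,10,0,0,0],[0,0,14,0,0,0],[0,-4,16,0,0,0],[0,-8.5,16,0,0,0],[0,-13,16,0,0,0],[0,-17.5,16,0,0,0],[0,-21.5,16,0,0,0],[0,-24,16,0,0,0],[0,-25,16,0,0,0],[0,-25,16,0,0,0],[0,-25,16,0,0,0]]

```text
clock: 9.15
position: [0.4774, -0.2327, 0.23]
ee_rot: [-0.626, 0.328, -0.328, 0.627]
ft_force: [-0.4, 0.2, 0.2]
grip_width: -0.001
```

Run:
```python
from ov import *
P=(.5419,.0808,np.radians(-11.2))
c=draw('top',P,'pics/ot4.png',(95,130,335,270),3.3)
d=draw('side',P,'pics/os4.png',SB,6)
R,_=cv2.Rodrigues(np.array(c['rvec']))
for n in('mug','tin','key'):
    m=manip.masks_of('top',n)
    print(n,[(round(x['p'],2),x['bbox']) for x in m[:2]])
z=c['depth']; q=proj(c,M(*P,[[-.05,-.075,.077]]))[0].astype(int)
dd=z[q[1]-1:q[1]+2,q[0]-1:q[0]+2]; print(world(c,*q,d=np.median(dd)))
o=manip.get_obs(); print(o['clock'],o['ft_force'],o['position'])
```

```text
mug [(0.73, [103.4, 141.9, 152.1, 178.7])]
tin [(0.63, [298.7, 202.7, 321.1, 232.0])]
key [(0.71, [210.5, 243.0, 239.7, 258.8])]
[0.47873935 0.0173011  0.07689069]
9.4 [0.13209899 0.12662595 0.21050855] [ 0.47743167 -0.23292025  0.23008   ]
```

View pics/ot4.png

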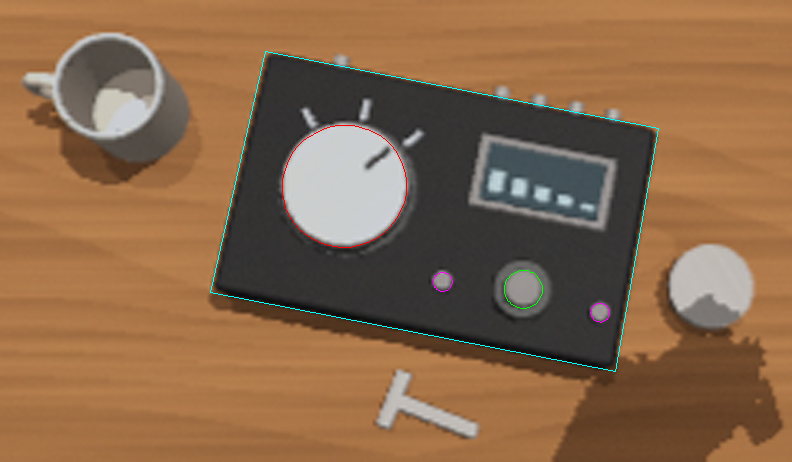

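View pics/os4.png

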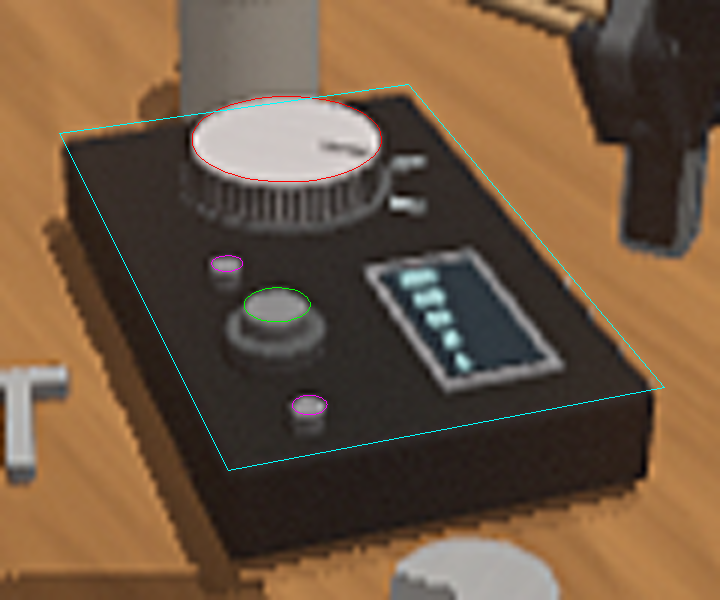

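The pointer is on the last tick (top crop about (378,158)), the button is back up at 76.9 mm, and the mug, tin and key haven't moved. The arm is clear, so I'm handing in.

```bash
python3 -c "
from workcell import manip
print(manip.hand_in())"
```

```text
the job is handed in; nothing more can be done
None
```

The dial is one click further clockwise, from the middle tick to the last one, and the round button was pressed after that. I handed the job in at about 9.4 s; no verdict is reported.

- **Dial:** I turned it with the shut fingertips on its top face, pressing with about 10–13 N through roughly 36°. After I lifted off, it settled by itself, and the last picture shows the pointer on the last tick.
- **Button:** It went fully down, with the fingertip at 71.0 mm above the table and 14 N. It is up again, with its top measured at 76.9 mm.
- **Mug, tin and key:** In the last top picture they are within a pixel or two (about 2–5 mm) of where they started.
- **Arm:** It is clear of everything, and the force reads about zero.

One check disagreed at the start: the side camera's rough positions were 7–15 mm off the top camera's. Projecting the module's outline into both pictures settled it, and the top camera's positions fitted both. No check failed after that.

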